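# Uncover the forge blower's air filter

## Robot

A 7-joint arm with a two-finger parallel gripper is mounted at the origin on the work surface. World frame = base frame: x ahead of the robot, y to its left, z up, the work surface at z = 0. Lengths are in m, angles in rad, forces in N, time in s.
With the tool pointing down it reaches from about 0.425 to 0.975 m from the base axis. Payload 16.7 kg.
Tool frame: the origin (TCP) lies at the very end of the fingers, on their centre line; the grasp point (between the pads) lies behind it (arm.grip_point_offset is the z of the grasp point in the tool frame, in m); z points along the fingers, y is the line along which they close (so a half turn about z gives the same grasp; the last joint's range is limited). The gripper opens to 85 mm and grips with 20 to 120 N. Pads are 22 mm wide; open, the fingers measure 114 mm over their backs; the gripper's body (76 mm by 85 mm) begins 54 mm behind the grasp point. The pads swing forward as they close: fully open they stand 13 mm farther back than shut.
Start: joints at [1.119, 0.426, 0.074, 1.606, -0.034, 1.111, -0.067], TCP at [0.201, -0.644, 0.231] pointing down, gripper open.
Joint ranges: [-2.85, 2.85], [-0.5, 2.14], [-1.23, 1.37], [0.21, 2.46], [-1.02, 4.16], [0.16, 2.05], [-2.73, 2.73]. Speed limits (rad/s): [1.89, 1.89, 2.39, 2.39, 3.01, 3.01, 3.01].

## Interface

Orientations are given as a 3x3 rotation matrix whose columns are the frame's x, y, z axes.
In Python, from workcell import arm gives the robot as it stands.
- The arm moves only by the tool apply_moves, never from a script. Its argument "motion" is a list of rows, each an object with "jaw": the opening, from 0 (shut) to 1 (fully open); "linear": the shift along the tool's x, y, z in m, a list of three; "angular": the turn, a rotation vector about the tool's x, y, z in degrees, a list of three. A call has 1 to 12 rows; each row is the pose to reach, as a shift and turn from the pose commanded when the call began, along the tool's axes at that moment; what a row does not reach only later rows make up. A row lasts 1/8 s, in which the tool goes at most 62.5 mm and 10.7 degrees, less where a joint would pass 70% of its speed; a pose out of reach is approached as far as the arm can. A call with a gripper value outside its range is refused whole. The fingers move at their own pace and stop on an object; "newtons" is the grip in N (left out, the last holds). Time passes only in rows, so rows that repeat a pose let the fingers close. It gives the time, the measured TCP pose, the force, the opening and the grip force at its end, in the units of the state.
- arm.sense(): the state, without advancing time (a new reading comes with each control period).
- arm.get_image(name): name is "scene" or "side" or "wrist"; returns the picture (480x640x3 uint8, red, green, blue); there is no depth.
- arm.camera_params(name): a dict with "mtx" (3x3 intrinsics, pixels), "cam_to_world" (4x4, takes a point from camera to world coordinates); the wrist camera has in their place "T_tool_cam" (4x4, takes a point from camera to tool coordinates, whose origin is the TCP and whose axes are the flange's). Camera axes: x right, y up, looking along -z (the intrinsics and any distortion apply to the point x, -y, -z); pixel columns grow to the right and rows downward; lengths in m; the calibration is good to about 2 mm. A picture is of the moment at which its call begins: read the wrist's pose just before it. camera_params takes no time and is no camera call.
- arm.sign_off(): hands the job in; it is judged then, once.
The state is a dict: "time": time; "joint_pos": joint angles; "qd": joint speeds; "joint_torque": joint torques, N m; "tcp_pos": TCP position; "tcp_rot": TCP orientation; "ft_force": force on the tool from outside, world axes, zero at the start; "wrist_torque": the same for the moment, N m; "grip_width": finger opening in m; "grip_force": force on a finger pad.
Only numpy, scipy, OpenCV 4.12 (cv2) and the standard library are available. Lean on these libraries where they do the work, as an engineer would, in place of code of your own. Each camera call takes 0.05 s, during which the arm holds its last target. There are 200 camera calls.

## Task

Uncover the filter of the forge blower's air-filter box: press the orange snap tab fully in with the fingertips, and only then push the released blue cover along its runners, by its ridge, until the filter opening is completely uncovered. Slide the cover, do not lift or tip it, and leave the mug, the rivet and the hammer undisturbed.

Things in the scene. Friction and masses are not known exactly. Their poses are not given: they have to be found in the camera images.
- housing: Air-filter box: fixed grey steel box, 200 mm long (x), 110 mm wide (y), a short dark pipe at its +x end. Origin on the bench, 5 mm to +x of mid-length; x is the way the cover slides off, z up. Deck 50 mm above the bench, with two 4 mm runners under the cover along the whole length, side guides 84 mm apart, 9 mm high above the deck, and 14 mm high walls: end stop at x = +86 mm, rear wall at x = -99 mm.
- cover: Loose blue plate, 84 (x) by 80 (y) by 10 mm, 0.2 to 0.5 kg, lying on the runners, axes as the box's. Origin at the centre of its underside, 54 mm above the bench (top at 64 mm). It starts over the opening, origin at about x = -56 mm in the box's frame, +x edge 2 to 3 mm behind the tab, which blocks it. Slides with 1 to 4 N once the tab is in, at most to x = +44 mm (end stop).
- opening (a point): Centre of the filter opening in the deck, 50 mm above the bench, at x = -55 mm in the box's frame; opening 64 mm (x) by 52 mm (y), white pleated filter inside, hidden by the cover at first. It is completely uncovered once the cover's origin is beyond x = +19 mm in the box's frame (about 75 mm of travel).
- ridge_top (a point): Centre of the top of the steel push ridge standing on the cover: the ridge is 8 mm thick (x), 50 mm long (y) and 18 mm high, 20 mm to the +x side of the cover's origin; this point is 28 mm above the cover's underside, 82 mm above the bench. Behind the ridge (-x side) 58 mm of flat cover top are free.
- tab_top (a point): Centre of the top of the orange snap tab, 34 mm (x) by 36 mm (y), in the deck right in front of (+x of) the cover, at x = +6 mm in the box's frame; 62 mm above the bench when out, 52 mm when fully in. It moves straight down.
- tab (a joint): How far the tab is pressed in, in m: 0 fully out, 0.010 fully in (hard stop). Needs about 5 to 6 N, stays where it is left and does not spring back. The cover passes over it only when it is pressed in by more than 8 mm.
- mug: Green enamel mug, 76 mm across, 80 mm high, handle at its +y; origin at the centre of its base. Stands upright on the bench beside the box. Not to be disturbed.
- rivet: One large blued iron rivet standing on its 34 mm head, 20 mm shank, 70 mm high; origin under the head. Not to be disturbed.
- hammer: Set hammer lying on the bench beside the box, 258 mm long along its x, steel head 36 x 90 x 36 mm at its +x end, wooden handle towards -x; origin on the bench at mid-length. Not to be disturbed.
Mind the look-alikes: they are no part of the job. Several things have the shape of the cover; the one meant has the colours described above.

How it is judged:
By the outcome, as a careful person would: the job done as asked, in the order asked, and still so for the second after the job is handed in, with the robot touching nothing.
It also fails if it takes over 37 s, if anything falls off the work surface, if the arm or the gripper's body presses on something with over 40 N, if the wrist force passes 120 N, or if a joint passes its speed limit or range.

## Working session

There is one attempt and no reset: what is moved stays moved. The work goes in short steps, Python scripts to look and compute and a tool call to move; the robot and the scene stay as the last step left them, time stands still between calls to the robot, and variables do not carry over. Pictures are saved under pics/ and viewed, at most 10 in all, crops included, and the job is handed in when it is done.

Besides the shell and the picture viewer there is one more tool, called after ">>>" as name([rows], argument=value, ...), one row to a line, values as JSON. apply_moves: Moves the arm, as the interface text tells. Its arguments: {"type":"object","properties":{"motion":{"type":"array"},"newtons":{"type":"number"}},"required":["motion"]}

```bash
mkdir -p pics; ls
python3 - <<'E'
from workcell import arm
import cv2,numpy as np
np.set_printoptions(precision=4,suppress=True)
for n in ("scene","side"):
    im=arm.get_image(n); cv2.imwrite(f"pics/{n}0.png",im[:,:,::-1]); p=arm.camera_params(n); print(n,p)
print(arm.camera_params("wrist")); s=arm.sense(); print(s, arm.grip_point_offset)
E
```

```text
pics
scene {'mtx': array([[606.0003,   0.    , 324.6478],
       [  0.    , 606.0003, 236.4948],
       [  0.    ,   0.    ,   1.    ]]), 'cam_to_world': array([[ 0.3352, -0.738 ,  0.5857,  1.0388],
       [ 0.942 ,  0.2738, -0.1941, -0.0902],
       [-0.0171,  0.6168,  0.787 ,  0.7429],
       [ 0.    ,  0.    ,  0.    ,  1.    ]])}
side {'mtx': array([[553.3977,   0.    , 321.5482],
       [  0.    , 553.3977, 240.7885],
       [  0.    ,   0.    ,   1.    ]]), 'cam_to_world': array([[ 0.9908,  0.0713, -0.1148,  0.4459],
       [-0.1348,  0.5787, -0.8043, -0.5478],
       [ 0.0091,  0.8124,  0.583 ,  0.5019],
       [ 0.    ,  0.    ,  0.    ,  1.    ]])}
{'mtx': array([[353.9187,   0.    , 320.0826],
       [  0.    , 353.9187, 242.5625],
       [  0.    ,   0.    ,   1.    ]]), 'T_tool_cam': array([[ 0.0004,  0.9547,  0.2974,  0.077 ],
       [ 1.    , -0.0006,  0.0006,  0.0003],
       [ 0.0008,  0.2974, -0.9547, -0.1425],
       [ 0.    ,  0.    ,  0.    ,  1.    ]])}
{'time': 0.1, 'joint_pos': array([ 1.1185,  0.4267,  0.0739,  1.6066, -0.0341,  1.1108, -0.0671]), 'qd': array([ 0.0008, -0.001 , -0.0016, -0.0006, -0.    , -0.0004,  0.0012]), 'joint_torque': array([  0.0093, -95.1518,   3.7724, -46.4402,   0.0197,   0.0065,
        -0.0001]), 'tcp_pos': array([ 0.2011, -0.6439,  0.2307]), 'tcp_rot': array([[ 0.9545,  0.2981, -0.0005],
       [ 0.2981, -0.9545,  0.0011],
       [-0.0001, -0.0012, -1.    ]]), 'ft_force': array([ 0.1605,  0.0077, -0.2894]), 'wrist_torque': array([-0.0297,  0.0248,  0.0175]), 'grip_force': 0.0, 'grip_width': 0.08565019388135588} -0.0187
```

View pics/scene0.png

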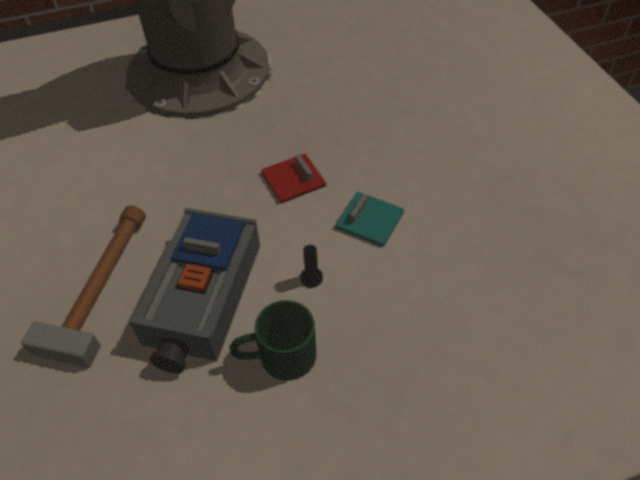

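View pics/side0.png

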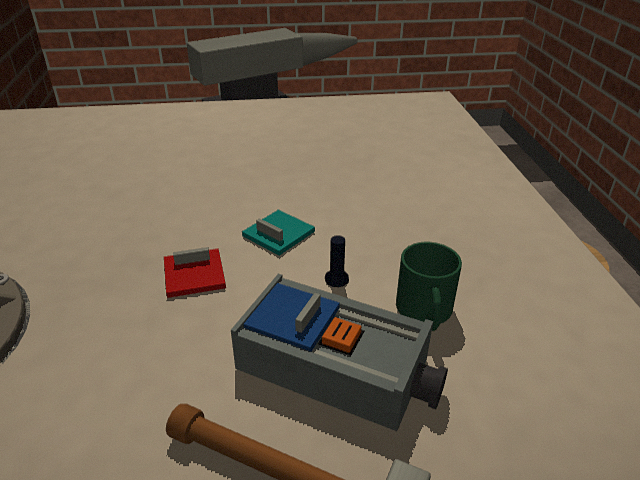

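Scene: blue cover at (215,240), orange tab at (195,278). Side: cover at (290,315), tab at (342,334), with the mug at +y of the box and the hammer at -y. Red and teal plates are look-alikes.

```bash
cat > h.py <<'E'
import numpy as np,cv2
np.set_printoptions(precision=4,suppress=True)
def ray(p,uv,T=None):
    T=p["cam_to_world"] if T is None else T
    d=np.linalg.inv(p["mtx"])@[uv[0],uv[1],1]; d=T[:3,:3]@[d[0],-d[1],-d[2]]
    return T[:3,3],d/np.linalg.norm(d)
def plane(r,z): return r[0]+r[1]*(z-r[0][2])/r[1][2]
def tri(rs):
    A=sum(np.eye(3)-np.outer(d,d) for o,d in rs); b=sum((np.eye(3)-np.outer(d,d))@o for o,d in rs)
    return np.linalg.solve(A,b)
def mask(bgr,name):
    h=cv2.cvtColor(bgr,cv2.COLOR_BGR2HSV)
    lo,hi={"orange":((5,190,130),(14,255,255)),"blue":((105,120,40),(125,255,255))}[name]
    m=cv2.inRange(h,lo,hi); m=cv2.morphologyEx(m,cv2.MORPH_CLOSE,np.ones((5,5)))
    return m
def big(m):
    c=cv2.findContours(m,cv2.RETR_EXTERNAL,cv2.CHAIN_APPROX_NONE)[0]
    return sorted(c,key=cv2.contourArea)[::-1]
E
python3 - <<'E'
from workcell import arm
from h import *
R={}
for n in ("scene","side"):
    im=cv2.imread(f"pics/{n}0.png"); p=arm.camera_params(n)
    for k in ("orange","blue"):
        cs=big(mask(im,k))
        for c in cs[:2]: print(n,k,cv2.contourArea(c),cv2.boundingRect(c))
        c=cs[0]; q=cv2.approxPolyDP(cv2.convexHull(c),4,True)[:,0]
        z={"orange":.062,"blue":.064}[k]
        print("poly",[(tuple(map(int,u)),plane(ray(p,u),z)[:2]) for u in q])
        m=cv2.minAreaRect(c)[0]; R.setdefault(k,[]).append(ray(p,m))
for k in R: print(k,tri(R[k]))
E
```

```text
Traceback (most recent call last):
IndexError: list index out of range
```

```bash
python3 - <<'E'
import cv2
for n,pts in (("scene",[(190,271),(205,285),(215,232),(230,250)]),("side",[(335,342),(270,315),(200,425)])):
    h=cv2.cvtColor(cv2.imread(f"pics/{n}0.png"),cv2.COLOR_BGR2HSV)
    for u,v in pts: print(n,u,v,h[v,u])
E
sed -i 's/((5,190,130),(14,255,255))/((4,200,110),(14,255,255))/; s/((105,120,40)/((105,120,35)/' h.py
cat > m.py <<'E'
from workcell import arm
from h import *
R={}
for n in ("scene","side"):
    im=cv2.imread(f"pics/{n}0.png"); p=arm.camera_params(n)
    for k in ("orange","blue"):
        cs=big(mask(im,k))
        for c in cs[:2]: print(n,k,cv2.contourArea(c),cv2.boundingRect(c))
        if not cs: continue
        c=cs[0]; q=cv2.approxPolyDP(cv2.convexHull(c),4,True)[:,0]
        z={"orange":.062,"blue":.064}[k]
        print("poly",[(tuple(map(int,u)),plane(ray(p,list(map(float,u))),z)[:2]) for u in q])
        m=cv2.minAreaRect(c)[0]; R.setdefault(k,[]).append(ray(p,m))
for k in R: print(k,tri(R[k]))
E
python3 m.py
```

```text
scene 190 271 [  8 171  67]
scene 205 285 [  8 196  65]
scene 215 232 [108 118  67]
scene 230 250 [109 117  70]
side 335 342 [ 11 245  79]
side 270 315 [107 168  97]
side 200 425 [ 13 181 100]
scene orange 0.0 (195, 268, 1, 1)
scene orange 0.0 (197, 269, 1, 1)
poly [((195, 268), array([ 0.5218, -0.1083]))]
scene blue 1661.0 (173, 215, 69, 53)
scene blue 0.0 (183, 236, 1, 1)
poly [((193, 215), array([ 0.4283, -0.091 ])), ((241, 223), array([ 0.4678, -0.0284])), ((226, 266), array([ 0.5349, -0.0674])), ((173, 256), array([ 0.4925, -0.1329]))]
side orange 604.5 (322, 317, 39, 29)
side orange 0.0 (171, 256, 1, 1)
poly [((335, 317), array([ 0.5276, -0.091 ])), ((360, 326), array([ 0.5533, -0.1089])), ((349, 345), array([ 0.5359, -0.1359])), ((322, 337), array([ 0.5086, -0.1204]))]
side blue 3178.5 (244, 283, 95, 68)
poly [((277, 283), array([ 0.466 , -0.0249])), ((338, 303), array([ 0.5344, -0.0701])), ((311, 350), array([ 0.4941, -0.1398])), ((244, 327), array([ 0.4242, -0.0962]))]
orange [ 0.528  -0.1111  0.0637]
blue [ 0.4786 -0.0813  0.0611]
```

Cover is at about (0.480,-0.082), yaw about -33°, and the tab is at (0.531,-0.1145). The triangulated heights (0.061 and 0.064) agree with the text. Next I move above the tab with the fingers shut and the tool turned to the box's axes.

>>> apply_moves([
  {"jaw":0,"linear":[0.04,-0.035,0],"angular":[0,0,5]},
  {"jaw":0,"linear":[0.08,-0.07,0],"angular":[0,0,10]},
  {"jaw":0,"linear":[0.125,-0.11,0],"angular":[0,0,15]},
  {"jaw":0,"linear":[0.17,-0.145,0],"angular":[0,0,20]},
  {"jaw":0,"linear":[0.21,-0.18,0],"angular":[0,0,25]},
  {"jaw":0,"linear":[0.255,-0.22,0],"angular":[0,0,30]},
  {"jaw":0,"linear":[0.3,-0.26,0],"angular":[0,0,35]},
  {"jaw":0,"linear":[0.34,-0.295,0],"angular":[0,0,40]},
  {"jaw":0,"linear":[0.38,-0.33,0.02],"angular":[0,0,45]},
  {"jaw":0,"linear":[0.42,-0.365,0.04],"angular":[0,0,50.3]},
  {"jaw":0,"linear":[0.455,-0.395,0.06],"angular":[0,0,50.3]},
  {"jaw":0,"linear":[0.473,-0.407,0.08],"angular":[0,0,50.3]},
])

```text
time: 1.6
tcp_pos: [0.5324, -0.1119, 0.1505]
tcp_rot: [[0.841, -0.541, 0.0], [-0.541, -0.841, 0.001], [-0.0, -0.001, -1.0]]
ft_force: [0.6, 0.0, 0.9]
grip_width: -0.0001
grip_force: 0.0
```

Run:
```python
from workcell import arm
from h import *
p=arm.camera_params("wrist")
s=arm.sense(); im=arm.get_image("wrist")[:,:,::-1].copy()
cv2.imwrite("pics/w1.png",im)
im2=arm.get_image("side")[:,:,::-1]; cv2.imwrite("pics/side1.png",im2)
T=np.eye(4);T[:3,:3]=s["tcp_rot"];T[:3,3]=s["tcp_pos"];T=T@p["T_tool_cam"];np.save("T1.npy",T);print(s["tcp_pos"])
for k,z in (("orange",.062),("blue",.064)):
    for c in big(mask(im,k))[:2]:
        q=cv2.approxPolyDP(cv2.convexHull(c),5,True)[:,0]
        print(k,cv2.contourArea(c),[(tuple(map(int,u)),plane(ray(p,u.astype(float),T),z)[:2]) for u in q])
```

```text
[ 0.5324 -0.1119  0.1505]
blue 3967.0 [((376, 276), array([ 0.4955, -0.1339])), ((374, 351), array([ 0.4438, -0.1022])), ((270, 351), array([ 0.4859, -0.0366])), ((268, 275), array([ 0.5369, -0.0708]))]
```

View pics/w1.png

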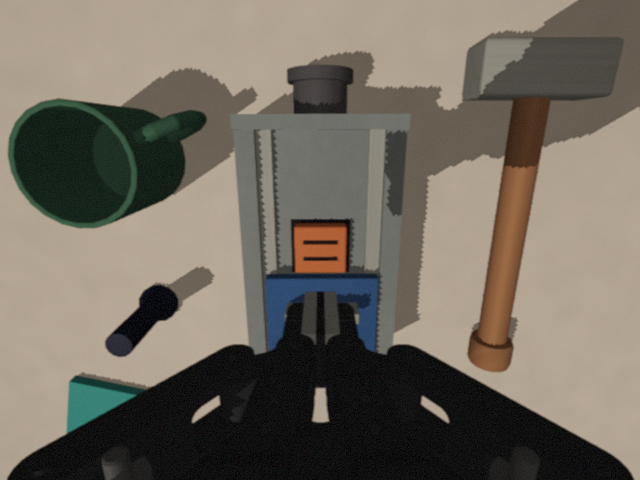

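View pics/side1.png

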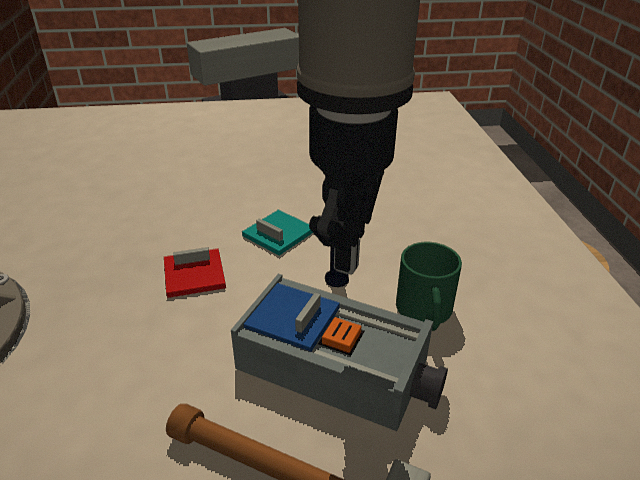

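Wrist view: tab at about (293..347, 222..272), cover front edge at row 275, and the box parallel to the image. So the yaw is right, and I'll place the tab by ray.

Run:
```python
from workcell import arm
from h import *
p=arm.camera_params("wrist");T=np.load("T1.npy");s=arm.sense()
im=cv2.imread("pics/w1.png");h=cv2.cvtColor(im,cv2.COLOR_BGR2HSV)
m=cv2.morphologyEx(cv2.inRange(h,(4,150,60),(14,255,255)),cv2.MORPH_CLOSE,np.ones((7,7)))
for c in big(m)[:3]: print(cv2.contourArea(c),cv2.boundingRect(c))
c=min(big(m)[:3],key=lambda c:abs(cv2.minAreaRect(c)[0][0]-320)+abs(cv2.minAreaRect(c)[0][1]-247))
r=cv2.minAreaRect(c);print(r)
w=plane(ray(p,r[0],T),.062);print(w, "tool shift",s["tcp_rot"].T@(w-s["tcp_pos"]))
for u in cv2.boxPoints(r): print(u,plane(ray(p,u.astype(float),T),.062)[:2])
R=[ray(p,r[0],T)]
im=cv2.imread("pics/side0.png");c=big(mask(im,"orange"))[0];R.append(ray(arm.camera_params("side"),cv2.minAreaRect(c)[0]));t=tri(R);print("tri",t,s["tcp_rot"].T@(t-s["tcp_pos"]))
```

```text
3380.0 (469, 98, 80, 271)
2549.5 (293, 223, 54, 50)
33.0 (515, 235, 9, 24)
((319.4999694824219, 247.5), (52.99999237060547, 48.99999237060547), -0.0)
[ 0.5339 -0.1117  0.062 ] tool shift [ 0.0022 -0.0017  0.0872]
[293. 272.] [ 0.5288 -0.0862]
[293. 223.] [ 0.5581 -0.1061]
[346. 223.] [ 0.5389 -0.136 ]
[346. 272.] [ 0.5087 -0.1175]
tri [ 0.5322 -0.1106  0.0576] [ 0.0002 -0.0017  0.0916]
```

>>> apply_moves([
  {"jaw":0,"linear":[0.003,0,0.03],"angular":[0,0,0]},
  {"jaw":0,"linear":[0.003,0,0.06],"angular":[0,0,0]},
  {"jaw":0,"linear":[0.003,0,0.08],"angular":[0,0,0]},
  {"jaw":0,"linear":[0.003,0,0.085],"angular":[0,0,0]},
  {"jaw":0,"linear":[0.003,0,0.089],"angular":[0,0,0]},
  {"jaw":0,"linear":[0.003,0,0.092],"angular":[0,0,0]},
  {"jaw":0,"linear":[0.003,0,0.094],"angular":[0,0,0]},
  {"jaw":0,"linear":[0.003,0,0.094],"angular":[0,0,0]},
])

```text
time: 2.7
tcp_pos: [0.5343, -0.1166, 0.0577]
tcp_rot: [[0.839, -0.544, 0.001], [-0.544, -0.839, -0.0], [0.001, -0.0, -1.0]]
ft_force: [1.4, -1.8, 2.6]
grip_width: -0.0
grip_force: 1.4
```

>>> apply_moves([
  {"jaw":0,"linear":[0,0,0.002],"angular":[0,0,0]},
  {"jaw":0,"linear":[0,0,0.004],"angular":[0,0,0]},
  {"jaw":0,"linear":[0,0,0.006],"angular":[0,0,0]},
  {"jaw":0,"linear":[0,0,0.007],"angular":[0,0,0]},
  {"jaw":0,"linear":[0,0,0.007],"angular":[0,0,0]},
])

```text
time: 3.32
tcp_pos: [0.5344, -0.1166, 0.0518]
tcp_rot: [[0.839, -0.544, 0.001], [-0.544, -0.839, -0.0], [0.001, -0.0, -1.0]]
ft_force: [-7.4, -0.7, 29.9]
grip_width: -0.0001
grip_force: 15.1
```

Tab is at its hard stop (30 N, TCP z = 0.052). I'll back off upward and move behind the ridge.

>>> apply_moves([
  {"jaw":0,"linear":[0,0,-0.02],"angular":[0,0,0]},
  {"jaw":0,"linear":[0,0,-0.06],"angular":[0,0,0]},
  {"jaw":0,"linear":[0,0,-0.09],"angular":[0,0,0]},
  {"jaw":0,"linear":[-0.04,0,-0.09],"angular":[0,0,0]},
  {"jaw":0,"linear":[-0.073,0,-0.09],"angular":[0,0,0]},
  {"jaw":0,"linear":[-0.073,0,-0.07],"angular":[0,0,0]},
  {"jaw":0,"linear":[-0.073,0,-0.065],"angular":[0,0,0]},
])

```text
time: 4.2
tcp_pos: [0.472, -0.0764, 0.1147]
tcp_rot: [[0.839, -0.544, -0.001], [-0.544, -0.839, 0.0], [-0.001, 0.0, -1.0]]
ft_force: [0.4, -0.5, -0.0]
grip_width: 0.0005
grip_force: 0.0
```

Run:
```python
from workcell import arm
from h import *
s=arm.sense();print(s["tcp_pos"],s["ft_force"])
a=arm.get_image("side")[200:440,180:480,::-1];b=arm.get_image("wrist")[150:390,170:470,::-1]
cv2.imwrite("pics/c2.png",cv2.resize(np.hstack([a,b]),None,fx=1.33,fy=1.33))
```

```text
[ 0.472  -0.0764  0.1147] [ 0.4038 -0.4747 -0.0214]
```

View pics/c2.png

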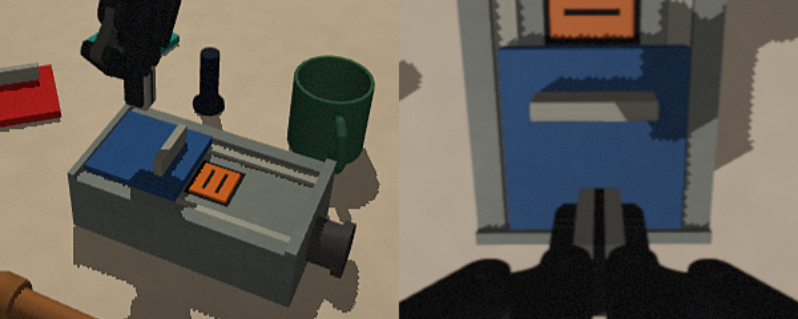

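Side view: the tab is now sunk flush with the deck. Wrist view: the ridge (crop 595,105) is straight ahead of the fingers (600,215). Lower to 4 mm above the cover top and push gently.

>>> apply_moves([
  {"jaw":0,"linear":[0,0,0.03],"angular":[0,0,0]},
  {"jaw":0,"linear":[0,0,0.0465],"angular":[0,0,0]},
  {"jaw":0,"linear":[0,0,0.0465],"angular":[0,0,0]},
  {"jaw":0,"linear":[0.006,0,0.0465],"angular":[0,0,0]},
  {"jaw":0,"linear":[0.012,0,0.0465],"angular":[0,0,0]},
  {"jaw":0,"linear":[0.018,0,0.0465],"angular":[0,0,0]},
  {"jaw":0,"linear":[0.024,0,0.0465],"angular":[0,0,0]},
  {"jaw":0,"linear":[0.03,0,0.0465],"angular":[0,0,0]},
  {"jaw":0,"linear":[0.03,0,0.0465],"angular":[0,0,0]},
])

```text
time: 5.42
tcp_pos: [0.4985, -0.0933, 0.0693]
tcp_rot: [[0.839, -0.544, 0.001], [-0.544, -0.839, -0.0], [0.001, -0.0, -1.0]]
ft_force: [0.5, -0.1, 0.2]
grip_width: -0.0
grip_force: 0.0
```

>>> apply_moves([
  {"jaw":0,"linear":[0.007,0,0],"angular":[0,0,0]},
  {"jaw":0,"linear":[0.014,0,0],"angular":[0,0,0]},
  {"jaw":0,"linear":[0.021,0,0],"angular":[0,0,0]},
])

```text
time: 5.8
tcp_pos: [0.5152, -0.1042, 0.069]
tcp_rot: [[0.839, -0.544, -0.001], [-0.544, -0.839, 0.0], [-0.001, 0.0, -1.0]]
ft_force: [-6.3, 2.9, 7.0]
grip_width: -0.0
grip_force: 3.4
```

Run:
```python
from workcell import arm
from h import *
s=arm.sense();print(s["tcp_pos"],s["ft_force"])
a=arm.get_image("side")[200:440,180:480,::-1];b=arm.get_image("wrist")[150:390,170:470,::-1]
cv2.imwrite("pics/c3.png",cv2.resize(np.hstack([a,b]),None,fx=1.33,fy=1.33))
```

```text
[ 0.5152 -0.1042  0.069 ] [-6.3133  2.9228  7.0115]
```

View pics/c3.png

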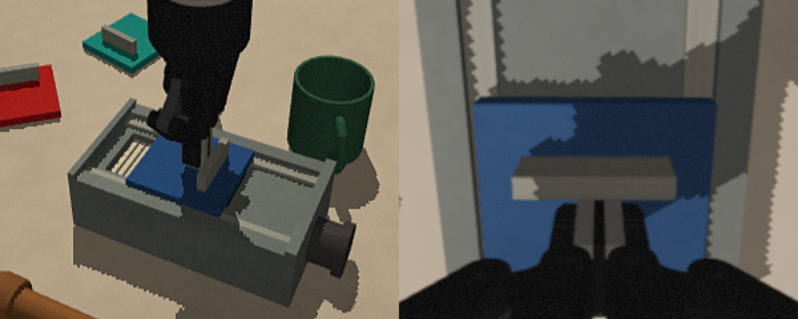

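The cover slid flat over the tab, with the filter starting to show at crop (125,155). Continue.

>>> apply_moves([
  {"jaw":0,"linear":[0.007,0,0],"angular":[0,0,0]},
  {"jaw":0,"linear":[0.014,0,0],"angular":[0,0,0]},
  {"jaw":0,"linear":[0.021,0,0],"angular":[0,0,0]},
  {"jaw":0,"linear":[0.028,0,0],"angular":[0,0,0]},
  {"jaw":0,"linear":[0.034,0,0],"angular":[0,0,0]},
  {"jaw":0,"linear":[0.04,0,0],"angular":[0,0,0]},
  {"jaw":0,"linear":[0.044,0,0],"angular":[0,0,0]},
  {"jaw":0,"linear":[0.044,0,0],"angular":[0,0,0]},
])

```text
time: 6.9
tcp_pos: [0.5525, -0.1284, 0.0689]
tcp_rot: [[0.839, -0.544, 0.0], [-0.544, -0.839, -0.0], [0.0, -0.0, -1.0]]
ft_force: [-0.9, 1.4, 1.4]
grip_width: 0.0001
grip_force: 0.5
```

Run:
```python
from workcell import arm
from h import *
s=arm.sense();print(s["tcp_pos"],s["ft_force"])
A=arm.get_image("side")[:,:,::-1].copy();a=A[200:440,180:480];b=arm.get_image("wrist")[150:390,170:470,::-1]
cv2.imwrite("pics/c4.png",cv2.resize(np.hstack([a,b]),None,fx=1.33,fy=1.33))
p=arm.camera_params("side");m=mask(A,"blue");m[:220]=0
q=cv2.approxPolyDP(cv2.convexHull(big(m)[0]),4,True)[:,0]
d=np.array([.839,-.544]);tab=np.array([.532,-.114])
for u in q:
    w=plane(ray(p,u.astype(float)),.064)[:2]; print(u,w,"box x",(w-tab)@d+.006)
```

```text
[ 0.5525 -0.1284  0.0689] [-0.8893  1.4376  1.4091]
[335 311] [ 0.5288 -0.0832] box x -0.013431191026730608
[407 325] [ 0.6055 -0.116 ] box x 0.06869572447999724
[383 377] [ 0.562  -0.1855] box x 0.07006329977633892
[311 350] [ 0.4941 -0.1398] box x -0.011748089210717417
```

View pics/c4.png

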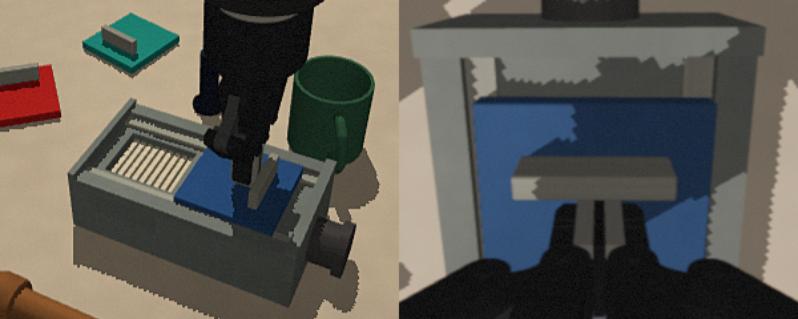

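Opening fully visible, and the cover is at about x = +28 mm (19 needed), flat. Back away from the ridge first, then go up.

>>> apply_moves([
  {"jaw":0,"linear":[-0.008,0,0],"angular":[0,0,0]},
  {"jaw":0,"linear":[-0.015,0,0],"angular":[0,0,0]},
  {"jaw":0,"linear":[-0.015,0,-0.03],"angular":[0,0,0]},
  {"jaw":0,"linear":[-0.015,0,-0.08],"angular":[0,0,0]},
  {"jaw":0,"linear":[-0.015,0,-0.13],"angular":[0,0,0]},
  {"jaw":0,"linear":[-0.015,0,-0.15],"angular":[0,0,0]},
  {"jaw":0,"linear":[-0.015,0,-0.15],"angular":[0,0,0]},
])

```text
time: 7.88
tcp_pos: [0.5402, -0.1201, 0.2205]
tcp_rot: [[0.839, -0.544, 0.003], [-0.544, -0.839, -0.001], [0.003, -0.001, -1.0]]
ft_force: [0.3, -0.2, -0.4]
grip_width: -0.0003
grip_force: 0.0
```

Run:
```python
from workcell import arm
from h import *
A=arm.get_image("side")[:,:,::-1].copy();b=arm.get_image("wrist")[:,:,::-1]
cv2.imwrite("pics/c5.png",cv2.resize(np.hstack([A,b]),(800,300)))
p=arm.camera_params("side");m=mask(A,"blue");m[:220]=0
for u in cv2.approxPolyDP(cv2.convexHull(big(m)[0]),4,True)[:,0]:
    w=plane(ray(p,u.astype(float)),.064)[:2]; print(u,"box x",(w-[.532,-.114])@[.839,-.544]+.006)
```

```text
[340 304] box x -0.013033084420703325
[407 325] box x 0.06869572447999724
[384 376] box x 0.07053230548556272
[311 350] box x -0.011748089210717417
```

View pics/c5.png

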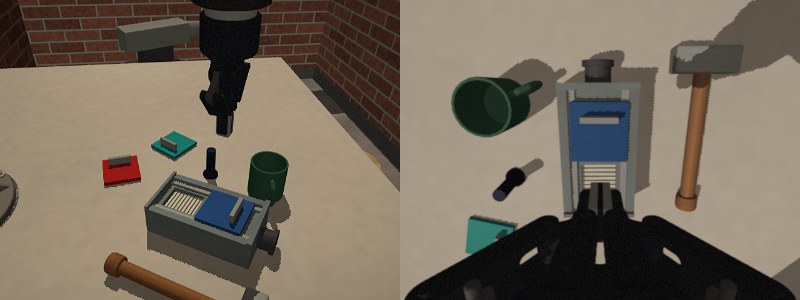

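The filter is fully uncovered, the cover lies flat, the mug, rivet and hammer are where they were, and the arm is clear.

```bash
python3 -c "
from workcell import arm
print(arm.sign_off())"
```

```text
the job is handed in; nothing more can be done
None
```

I pressed the tab to its hard stop, then slid the cover by its ridge to about x = +28 mm (19 mm needed), so the filter opening is fully uncovered; the mug, rivet and hammer look undisturbed in the last pictures, and I handed the job in with the arm clear at about 8 s.

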